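Run a mounted sign through the hand-cranked roll press

TASK

Smooth the print onto the long sign by running it once through the hand-cranked roll press: lay the sign face up and square to the rollers, resting across the feed roller and the lead-in plate with its end pushed snugly into the nip, and let go of it. Then turn the crank by its handle so that its top goes away from the feed side, for as many turns as it takes (about two), regrasping as you need, until the whole sign has come out and lies free on the exit tray; let the rollers carry it, without pushing or pulling it by hand while they grip it. Leave the other things on the desk alone.

Things in the scene. Friction and masses are not known exactly. Their poses are not given: they have to be found in the camera images.
- sign_center (a point): Centre (half-way up) of the long sign, a loose rigid white board 200 mm long (its x), 60 wide (y), 10 thick (z, up out of the printed face: white with a plain blue-grey stripe along one long edge and a square at one end); about 70 g. Starts face up on the desk left of the press. Either end may go in first. (The 110 x 75 mm white board is only a blank.)
- press: Hand-cranked roll press fixed to the desk: grey cheeks and a bridge, 236 mm wide, 250 high over its two black knobs. Origin on the desk under the middle of the rollers; x is the feed direction (robot's side to exit), y along the rollers to the left, z up. Cheeks and bridge span x = -43 to 43 mm; a plinth under the rollers x = -65 to 65, up to z = 100.
- nip (a point): Middle of the lower roller's top line: press x = 0, z = 153 mm; axes as the press. Rubber rollers 36 mm in diameter, 160 long; the upper one, sprung, starts with its underside at z = 162.2. The board's end meets both rollers about 5 mm before x = 0. Pushed in there with 4 to 8 N and let go, it is drawn in when the crank turns; an end lying over 7 mm short of x = 0 may not be.
- feed_roller_top (a point): Middle of the top of the feed roller: a free-turning aluminium bar 14 mm thick along the press's y at press x = -150 mm, top at z = 151 mm, on two arms along x at y = +-82 mm (tops at z = 148). The board spans the open gap from here to a lead-in plate just before the rollers (press x = -60 to -24 mm, y = +-75 mm, top also at z = 151).
- exit_tray (a point): Middle of the top of the flat exit tray beyond the rollers: press x = 30 to 200 mm, y = -75 to 75 mm, top at z = 150 mm.
- top_roller: The upper, sprung roller, 36 mm in diameter; origin at the middle of its axis, which starts at z = 180 mm and rises 1 mm when the board is in. It turns freely; its x and z axes turn with it.
- crank (a joint): Crank angle, rad; the crank is fixed to the lower roller. 0 = handle straight above the axis; grows as the top goes to the exit; -1.57 = handle on the feed side, 1.57 = on the exit side. No stops, counts over several turns; starts within half a turn of 0, stays where left. One turn carries the board about 115 mm. Takes 3 to 8 N at the handle.
- crank_handle (a point): Middle of the crank handle, a black cylinder 25 x 100 mm along the press's y, spinning freely on its pin. It circles at 75 mm radius about the roller axis (press x = 0, z = 135 mm), its middle at press y = -189 mm; crank arm at its inner end, outer face at y = -139 mm. Pinch from above at any angle; lowest point of its middle: 60 mm above the desk. Site z: from axis to handle.
- blank_center (a point): Bystander: centre of a plain white blank board, 110 x 75 x 10 mm, loose on the desk.
- tape_roll: Bystander: brown tape roll lying flat, 110 mm in diameter, 48 mm high; origin under its centre.
- mug: Bystander: white mug, 82 mm in diameter, 95 mm high; origin under its centre.
- stapler: Bystander: black stapler 150 x 36 x 60 mm, along its x; origin under its centre.

How it is judged:
On the way, in this order (a step that is already met when the one before it is completed fails the run):
1. the sign lies released, face up and square (within 6 degrees), across the feed roller and the lead-in plate, its end in the nip (x of sign_center in the frame of press between -0.113 and -0.08 m and y of sign_center in the frame of press between -0.05 and 0.05 m and z of sign_center in the frame of press between 0.149 and 0.167 m and angle between sign_center's own z axis and vertical below 0.1 rad and angle between the x axis of sign_center and the x axis of press, either way round below 0.105 rad and contact force between the fingers and sign below 0.1 N), for 0.2 s.
2. half-way: the rollers grip the middle of the sign, and no finger is on it (x of sign_center in the frame of press between -0.04 and 0.06 m and contact force between top_roller and sign above 2 N and contact force between the fingers and sign below 0.1 N), for 0.1 s.
At the end, for the whole second after the job is handed in: The whole sign has passed the rollers (its centre 98 to 170 mm beyond them, the upper roller no longer on it) and lies at rest, face up, on the exit tray, within 60 mm of the rollers' middle and within 8 degrees of square; the crank is at rest and everything is released (x of sign_center in the frame of press between 0.098 and 0.17 m and y of sign_center in the frame of press between -0.06 and 0.06 m and z of sign_center in the frame of press between 0.149 and 0.165 m and angle between sign_center's own z axis and vertical below 0.1 rad and angle between the x axis of sign_center and the x axis of press, either way round below 0.14 rad and contact force between each of top_roller, the fingers and sign below 0.1 N and linear speed of sign below 0.02 m/s and velocity of joint crank between -0.1 and 0.1 rad/s); the robot touches nothing.
It fails at once if the sign is pushed or pulled by hand while it is in the rollers (contact force between each of the fingers, top_roller and sign above 1 N and x of sign_center in the frame of press between -0.075 and 0.095 m).
It fails at once if a bystander is moved by more than 30 mm (distance of any of blank_center, tape_roll, mug, stapler from where it was at the start of the episode above 0.03 m).
It also fails if it takes over 72 s, if anything falls off the work surface, if the arm or the gripper's body presses on something with over 40 N, if the wrist force passes 120 N, or if a joint passes its speed limit or range.

ROBOT

A 6-joint arm with a two-finger parallel gripper is mounted at the origin on the work surface. World frame = base frame: x ahead of the robot, y to its left, z up, the work surface at z = 0. Lengths are in m, angles in rad, forces in N, time in s.
With the tool pointing down it reaches from about 0.325 to 0.775 m from the base axis. Payload 5.5 kg.
Tool frame: the origin (TCP) lies midway between the tips of the shut fingers; the grasp point (between the pads) lies 19 mm behind it; z points along the fingers, y is the direction in which the jaws open and shut (so a half turn about z gives the same grasp; the last joint's range is limited). The gripper opens to 85 mm and grips with 20 to 120 N. Pads are 22 mm wide; open, the fingers measure 114 mm over their backs; the gripper's body (76 mm by 85 mm) begins 54 mm behind the grasp point. The pads swing forward as they close: fully open they stand 13 mm farther back than shut.
Start: joints at [1.288, 0.091, 1.231, -0, 1.82, -0.057], TCP at [0.134, 0.585, 0.231] pointing down, gripper open.
Joint ranges: [-2.87, 2.87], [-0.86, 2.18], [0.17, 2.46], [-1.51, 4.65], [0.06, 2.69], [-2.65, 2.65]. Speed limits (rad/s): [2.57, 2.57, 3.01, 3.14, 3.14, 3.14].

INTERFACE

Orientations are given as a unit quaternion [w, x, y, z].
In Python, from workcell import monitor, cams, ticket gives the robot as it stands.
- The arm moves only by the shell command python3 -m pendant 'ROWS' [OPENING] [FORCE]. ROWS is JSON, a list of rows, each a list of 4 numbers: the shift along the tool's x, y, z in m, then the turn about the tool's z in rad. A call has 1 to 8 rows; each row is the pose to reach, as a shift and turn from the pose commanded when the call began, along the tool's axes at that moment; what a row does not reach only later rows make up. A row lasts 1/8 s, in which the tool goes at most 62.5 mm and 10.7 degrees, less where a joint would pass 70% of its speed; a pose out of reach is approached as far as the arm can. A call with a gripper value outside its range is refused whole. OPENING is the opening, from -1 (shut) to 1 (fully open), set as the call begins (- or left out, the last holds). The fingers move at their own pace and stop on an object; FORCE is the grip in N (left out, the last holds). Time passes only in rows, so rows that repeat a pose let the fingers close. It gives the time, the measured TCP pose, the force and the opening at its end, in the units of the state.
- monitor.state(): the state, without advancing time (a new reading comes with each control period).
- cams.snapshot(name): name is "side" or "top" or "wrist"; returns a dict with "frame" (384x512x3 uint8, blue, green, red), "depth" (384x512 float32, m along the optical axis (not along the pixel's ray), 0 where there is no reading), "fx", "fy", "cx", "cy" (pixels), "dist" ([k1, k2, p1, p2, k3] as OpenCV has them; the pictures are not rectified), "xyz" and "rotation" of the camera in the world. Camera axes: x right, y up, looking along -z (the intrinsics and any distortion apply to the point x, -y, -z); pixel columns grow to the right and rows downward; lengths in m; the calibration is good to about 2 mm. A picture is of the moment at which its call begins.
- ticket.hand_in(): hands the job in, once; it reports no verdict.
The state is a dict: "time_s": time; "q": joint angles; "qvel": joint speeds; "tau": joint torques, N m; "ee_pos": TCP position; "eef_rot": TCP orientation; "ft_force": force on the tool from outside, world axes, zero at the start; "torque": the same for the moment, N m; "opening": opening from 0.0 (shut) to 1.0 (fully open).
Only numpy, scipy, OpenCV 4.12 (cv2) and the standard library are available. Lean on these libraries where they do the work, as an engineer would, in place of code of your own. Each camera call takes 0.05 s, during which the arm holds its last target. There are 200 camera calls.

## Working session

There is one attempt and no reset: what is moved stays moved. The work goes in short steps, Python scripts to look and compute and a shell command to move; the robot and the scene stay as the last step left them, time stands still between calls to the robot, and variables do not carry over. Pictures are saved under pics/ and viewed, about 8 in all and at most 12, crops included, and the job is handed in when it is done.

```bash
ls; mkdir -p pics; cat > h.py <<'E'
import numpy as np,cv2
from workcell import monitor,cams,ticket
def snap(n,f=None):
    s=cams.snapshot(n)
    np.savez('last_%s.npz'%n,**{k:np.array(v) for k,v in s.items()})
    if f: cv2.imwrite('pics/'+f,s['frame'])
    return s
def load(n): return dict(np.load('last_%s.npz'%n))
def R(s):
    r=np.array(s['rotation'],float)
    if r.size==9: return r.reshape(3,3)
    from scipy.spatial.transform import Rotation as Ro
    return Ro.from_quat(np.roll(r,-1)).as_matrix()
def K(s): return np.array([[s['fx'],0,s['cx']],[0,s['fy'],s['cy']],[0,0,1]],float)
def rays(s,uv):
    p=cv2.undistortPoints(np.array(uv,float).reshape(-1,1,2),K(s),np.array(s['dist'],float)).reshape(-1,2)
    return np.c_[p[:,0],-p[:,1],-np.ones(len(p))]
def pts(s,uv,z=None):
    d=rays(s,uv);o=np.array(s['xyz'],float);w=d@R(s).T
    if z is not None: t=(z-o[2])/w[:,2]
    else: t=np.array([s['depth'][int(v),int(u)] for u,v in uv])
    return o+w*t[:,None]
def cloud(s):
    uv=np.array([(u,v) for v in range(384) for u in range(512)])
    return pts(s,uv).reshape(384,512,3)
E
python3 - <<'E'
from h import *
import numpy as np
a=snap('top');b=snap('side')
cv2.imwrite('pics/a.png',np.hstack([a['frame'],b['frame']])[:, :, :] if 0 else cv2.resize(a['frame'],(768,576)))
cv2.imwrite('pics/b.png',cv2.resize(b['frame'],(768,576)))
for s in(a,b): print(s['xyz'],s['rotation'],s['fx'],s['cx'],s['cy'],s['dist'])
print(monitor.state())
E
```

```text
pics
[0.35272927 0.08876187 1.34027435] [ 0.70832821  0.0528064  -0.06055721 -0.70129556] 376.7374327250933 249.89024967287727 195.3532918226062 [-0.00422576  0.          0.          0.          0.        ]
[-0.17298758 -0.69919421  1.38572491] [ 0.87161728  0.32541883 -0.13358368 -0.34138146] 477.77544495889464 253.60402612046244 190.8561189497152 [-0.11447668  0.          0.          0.          0.        ]
{'time_s': 0.1, 'q': array([ 1.28825635e+00,  9.17971715e-02,  1.23181535e+00,  7.95898740e-06,
        1.81977833e+00, -5.67365556e-02]), 'qvel': array([-5.62822396e-04, -2.46520580e-04, -3.36613950e-03, -5.69843896e-05,
       -5.04962017e-03, -3.87970363e-04]), 'tau': array([ 2.82221845e-03, -4.60219359e+01, -4.19217968e+01, -4.71373733e-05,
        1.06130165e-02,  5.54213307e-05]), 'ee_pos': array([0.13428194, 0.58451502, 0.23022762]), 'eef_rot': array([-1.55593684e-04,  1.12660993e-01,  9.93633077e-01, -8.85543546e-04]), 'ft_force': array([0.09964042, 0.37270911, 0.45238046]), 'torque': array([ 0.02670721, -0.01239242,  0.00122764]), 'opening': 1.0026307244978618}
```

View pics/a.png

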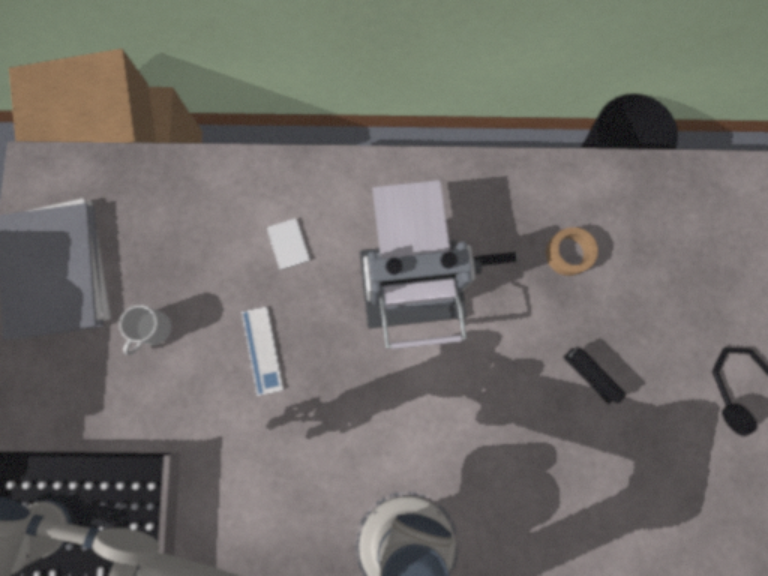

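View pics/b.png

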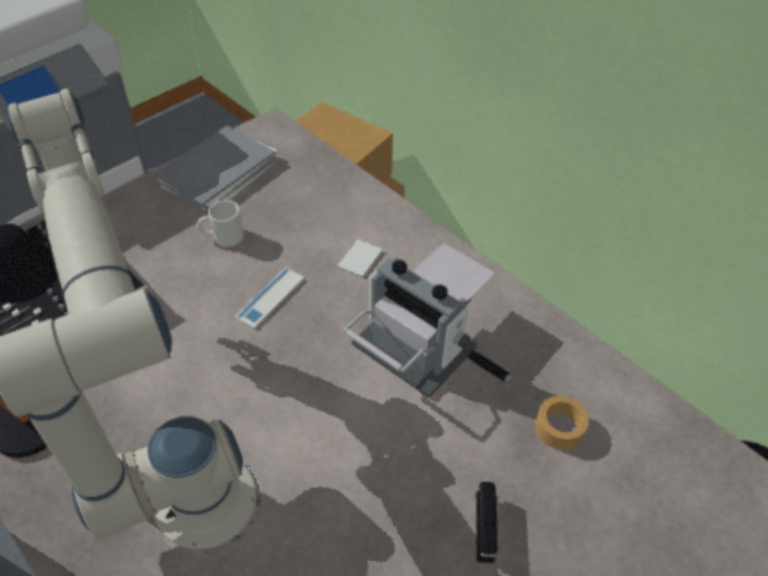

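The top view shows the sign at (263,350) of the 768-px picture. The press is at (420,270) with its feed bar at (425,343), and the crank handle at (497,258). The tape is at (573,250), the stapler at (595,375), the mug at (140,325) and the blank at (289,243). Next I measure these from depth.

```bash
python3 - <<'E'
from h import *
np.set_printoptions(precision=4,suppress=True)
s=load('top');P=cloud(s);f=s['frame'].astype(int)
g=cv2.cvtColor(s['frame'],cv2.COLOR_BGR2HSV)
def rect(m,name):
    n,l,st,c=cv2.connectedComponentsWithStats(m.astype(np.uint8)); i=1+np.argmax(st[1:,4])
    mm=l==i; q=P[mm]; r=cv2.minAreaRect((q[:,:2]*1000).astype(np.float32)); print(name,st[i,4],r,'z',np.median(q[:,2])); return mm
box=np.zeros((384,512),bool);box[195:270,150:200]=1
br=f.min(2)
print('floor',np.median(P[280:290,170:180,2]))
rect(box&((br>150)|(g[:,:,1]>70)&(f[:,:,0]>110)),'sign')
box[:]=0;box[140:185,170:215]=1; rect(box&(br>150),'blank')
box[:]=0;box[110:170,240:310]=1; rect(box&(abs(P[:,:,2]-.15)<.012)&(P[:,:,0]>.5),'tray')
box[:]=0;box[150:240,240:320]=1; m=box&(abs(P[:,:,2]-.15)<.015); q=P[m]; print(q.min(0),q.max(0))
# feed bar
for u in range(258,310,6):
    col=[(v,P[v,u,0],P[v,u,1],P[v,u,2]) for v in range(222,236) if P[v,u,2]>.12]
    print(u,np.round(col,3).tolist())
for u in range(310,352,4):
    col=[(v,*P[v,u]) for v in range(155,190) if P[v,u,2]>.04]
    if col: c=np.array(col);print('h',u,np.round(c[np.argmax(c[:,3])],3),np.round(c.mean(0),3),len(c))
# cheeks / knobs
m=(P[:,:,2]>.19);m[:150]=0;m[200:]=0;m[:,:230]=0;m[:,330:]=0;q=P[m];print('bridge',len(q),cv2.minAreaRect((q[:,:2]*1000).astype(np.float32)),np.median(q[:,2]),q[:,2].max())
E
```

```text
floor -0.00010117163048772859
sign 815 ((388.9626159667969, 277.25250244140625), (347.31732177734375, 163.51455688476562), 53.908103942871094) z 0.00993925314551336
blank 664 ((541.0867309570312, 222.30462646484375), (453.67144775390625, 86.2029037475586), 24.577476501464844) z 0.009436890668471087
tray 2142 ((711.5261840820312, 2.391845703125), (162.60696411132812, 150.2542266845703), 6.895633220672607) z 0.1500937424682507
[ 0.429  -0.1486  0.1351] [0.6982 0.1024 0.1646]
258 [[224.0, 0.454, 0.05, 0.147], [225.0, 0.451, 0.05, 0.148], [226.0, 0.448, 0.05, 0.147], [227.0, 0.445, 0.05, 0.149], [228.0, 0.442, 0.05, 0.148], [229.0, 0.438, 0.05, 0.152], [230.0, 0.435, 0.05, 0.147], [231.0, 0.432, 0.05, 0.147], [232.0, 0.353, 0.089, 1.34]]
264 [[228.0, 0.442, 0.031, 0.147], [229.0, 0.438, 0.031, 0.151], [230.0, 0.435, 0.031, 0.15], [231.0, 0.432, 0.031, 0.147], [232.0, 0.429, 0.031, 0.145]]
270 [[227.0, 0.445, 0.012, 0.146], [228.0, 0.442, 0.012, 0.15], [229.0, 0.438, 0.012, 0.152], [230.0, 0.435, 0.012, 0.152], [231.0, 0.433, 0.012, 0.145]]
276 [[227.0, 0.445, -0.007, 0.152], [228.0, 0.44
[... 919 characters left out ...]
.123   0.19 ] 17
h 318 [174.      0.353   0.089   1.34 ] [176.5     0.57   -0.107   0.333] 12
h 322 [188.      0.353   0.089   1.34 ] [174.875   0.602  -0.139   0.235] 8
h 326 [171.      0.643  -0.184   0.084] [173.      0.638  -0.185   0.076] 7
h 330 [164.      0.353   0.089   1.34 ] [171.      0.606  -0.164   0.233] 8
h 334 [170.      0.648  -0.212   0.082] [172.      0.642  -0.213   0.075] 7
h 338 [171.      0.646  -0.227   0.077] [171.5     0.644  -0.227   0.075] 6
h 342 [171.      0.644  -0.239   0.085] [171.      0.646  -0.241   0.075] 7
bridge 1315 ((499.998779296875, -17.24451446533203), (281.7343444824219, 228.75404357910156), 3.3280484676361084) 0.22364477295532592 1.34027434731056
```

```bash
python3 - <<'E'
from h import *
np.set_printoptions(precision=4,suppress=True)
s=load('top');P=cloud(s);P[s['depth']<=0]=-1;f=s['frame'].astype(int)
br=f.min(2);hsv=cv2.cvtColor(s['frame'],cv2.COLOR_BGR2HSV)
def rect(m,name):
    n,l,st,c=cv2.connectedComponentsWithStats(m.astype(np.uint8)); i=1+np.argmax(st[1:,4])
    mm=l==i; q=P[mm];q=q[q[:,2]>-.5]; r=cv2.minAreaRect((q[:,:2]*1000).astype(np.float32)); print(name,st[i,4],np.round(r[0],1),np.round(r[1],1),r[2],'mean',q.mean(0)); return q
box=np.zeros((384,512),bool);box[195:270,150:200]=1
q=rect(box&((br>140)|(hsv[:,:,1]>70)&(f[:,:,0]>100)),'sign')
c=q[:,:2]-q[:,:2].mean(0);print('axis',np.degrees(np.arctan2(*np.linalg.svd(c,full_matrices=0)[2][0][::-1])), len(q))
box[:]=0;box[140:185,170:215]=1; rect(box&(br>150),'blank')
# tray: edges
box[:]=0;box[115:170,240:305]=1; q=rect(box&(abs(P[:,:,2]-.15)<.012)&(P[:,:,0]>.62),'tray')
# feed bar ridge fit
Q=[]
for u in range(264,302):
    c=[P[v,u] for v in range(222,236) if P[v,u,2]>.14 ]
    Q.append(np.mean(c,0))
Q=np.array(Q);k=np.polyfit(Q[:,1],Q[:,0],1);print('bar',k,np.degrees(np.arctan(-k[0])))
# arm sides
for v in (190,200,210,215,220):
    us=[u for u in range(245,315) if abs(P[v,u,2]-.148)<.012]; print(v,[(u,round(P[v,u,0],3),round(P[v,u,1],3)) for u in us])
m=(P[:,:,2]>.19);m[:150]=0;m[200:]=0;m[:,:230]=0;m[:,330:]=0;q=rect(m,'bridge');print(q[:,2].max())
m=(abs(P[:,:,2]-.08)<.03);m[:160]=0;m[185:]=0;m[:,:322]=0;m[:,355:]=0;q=rect(m,'handle');print(np.percentile(q[:,2],[5,50,95]),q.min(0),q.max(0))
E
```

```text
sign 954 [429.6 343.5] [207.7  67.4] 13.03438663482666 mean [0.4299 0.3389 0.0091]
axis -167.3587253539239 949
blank 664 [690.9 291.4] [118.6  78.9] 19.485084533691406 mean [0.6889 0.2896 0.0091]
tray 2142 [711.5   2.4] [162.6 150.3] 6.895633220672607 mean [0.7114 0.002  0.1501]
bar [-0.1223  0.4398] 6.971346295655429
190 [(265, np.float64(0.563), np.float64(0.028)), (266, np.float64(0.564), np.float64(0.025)), (267, np.float64(0.563), np.float64(0.022)), (268, np.float64(0.563), np.float64(0.019)), (269, np.float64(0.564), np.float64(0.015)), (270, np.float64(0.563), np.float64(0.012)), (271, np.float64(0.563), np.float64(0.009)), (272, np.float64(0.564), np.float64(0.006)), (273, np.float64(0.563), np.float64(0.003)), (274, np.float64(0.563), np.float64(-0.001)), (275, np.float64(0.564), np.float64(-0.004)), (276, np.float64(0.563), np.float64(-0.007)), (277, np.float64(0.563), np.float64(-0.01)), (278, np.float64(0.564), np.float64(-0.013)), (279, np.float64(0.563), np.float64(-0.016)), (280, np.float64(0.564), np.float64(-0.02)), (281, np.float64(0.564), np.float64(-0.023)), (282
[... 2311 characters left out ...]
p.float64(0.06)), (256, np.float64(0.483), np.float64(0.057)), (257, np.float64(0.483), np.float64(0.053)), (307, np.float64(0.485), np.float64(-0.106)), (308, np.float64(0.485), np.float64(-0.109))]
220 [(256, np.float64(0.467), np.float64(0.056)), (257, np.float64(0.467), np.float64(0.053)), (307, np.float64(0.468), np.float64(-0.106)), (308, np.float64(0.469), np.float64(-0.109)), (309, np.float64(0.469), np.float64(-0.112))]
bridge 1299 [592.2 -11.8] [ 85.9 229.2] 6.95814323425293 mean [ 0.5895 -0.0088  0.2237]
0.2543804860334553
handle 157 [ 644. -210.] [23.9 80.6] 6.939716815948486 mean [ 0.6421 -0.2088  0.0745]
[0.0681 0.0745 0.0806] [ 0.6286 -0.2494  0.0603] [ 0.6582 -0.1706  0.085 ]
```

Everything agrees: the press origin is about (0.592, -0.012) with yaw +6.95°. The bar, tray, bridge and arms give the same origin within 2 mm. The sign is at about (0.430, 0.341), yaw 13°. The crank is low on the exit side, about 2.72 rad. I'll move above the sign and look from close by.

```bash
python3 -m pendant '[[-0.045,-0.022,0,-0.1],[-0.09,-0.044,0.01,-0.2],[-0.13,-0.066,0.03,-0.3],[-0.175,-0.088,0.05,-0.4],[-0.22,-0.11,0.06,-0.45],[-0.265,-0.132,0.07,-0.45],[-0.31,-0.154,0.08,-0.45],[-0.343,-0.17,0.08,-0.45]]' 1 40
python3 -m pendant '[[0,0,0,0],[0,0,0,0]]'
python3 - <<'E'
from h import *
np.set_printoptions(precision=4,suppress=True)
s=snap('wrist','w1.png');st=monitor.state();print(st['ee_pos'],st['eef_rot'],st['q'],st['opening'],s['xyz'])
P=cloud(s);P[s['depth']<=0]=-1
m=(P[:,:,2]>.005)&(P[:,:,2]<.02)&(s['frame'].min(2)>0);np.save('m.npy',m)
n,l,c,_=cv2.connectedComponentsWithStats(m.astype(np.uint8));i=1+np.argmax(c[1:,4]);q=P[l==i]
print(c[i],cv2.minAreaRect((q[:,:2]*1000).astype(np.float32)),q.mean(0),np.median(P[:,:,2]))
E
```

```text
time_s: 1.1
ee_pos: [0.4314, 0.3403, 0.1495]
eef_rot: [-0.001, -0.111, 0.994, -0.001]
ft_force: [0.1, 0.1, 0.2]
opening: 0.999
time_s: 1.35
ee_pos: [0.4301, 0.3425, 0.151]
eef_rot: [-0.0, -0.112, 0.994, 0.0]
ft_force: [-0.5, 0.3, -0.1]
opening: 1.0
[0.4299 0.3429 0.1512] [-0.0003 -0.1123  0.9937  0.0001] [ 0.6111 -0.0447  1.51    0.0005  1.6766 -1.1846] 0.998939395096745 [0.3506 0.3238 0.2931]
[  225    70    67   193 11623] ((432.51861572265625, 339.55657958984375), (199.8280487060547, 60.44456481933594), 12.991076469421387) [0.4218 0.3372 0.0097] -0.00021571862894279037
```

View pics/w1.png

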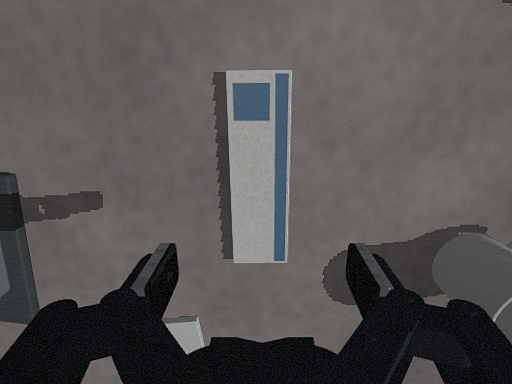

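The wrist view shows the sign squarely between the fingers, spanning (227,70)–(292,263), with its square at the robot-side end. It measures 199.8 x 60.4 mm, centred at (0.4325, 0.3396), yaw 13.0°. I'll grasp 8 mm behind the centre.

```bash
python3 -m pendant '[[0.006,-0.004,0.04,0],[0.006,-0.004,0.08,0],[0.006,-0.004,0.12,0],[0.006,-0.004,0.14,0],[0.006,-0.004,0.15,0],[0.006,-0.004,0.155,0],[0.006,-0.004,0.155,0]]'
python3 -m pendant '[[0,0,0,0],[0,0,0,0],[0,0,0,0],[0,0,0,0],[0,0,0,0]]' -1 40
python3 -m pendant '[[0,0,-0.02,0],[0,0,-0.05,0],[0,0,-0.09,0],[0,0,-0.13,0],[0,0,-0.17,0],[0,0,-0.21,0],[0,0,-0.21,0]]'
python3 - <<'E'
from h import *
s=snap('wrist','w2.png');st=monitor.state();print(st['ee_pos'],st['eef_rot'],st['opening'],st['ft_force'])
E
```

```text
time_s: 2.28
ee_pos: [0.4261, 0.3376, -0.0027]
eef_rot: [0.001, -0.112, 0.994, 0.0]
ft_force: [-0.4, 0.2, 0.3]
opening: 1.001
time_s: 2.9
ee_pos: [0.4264, 0.3375, -0.0023]
eef_rot: [0.001, -0.112, 0.994, 0.001]
ft_force: [-0.6, -0.0, 5.8]
opening: 0.689
time_s: 3.78
ee_pos: [0.4267, 0.3378, 0.2118]
eef_rot: [0.004, -0.112, 0.994, 0.002]
ft_force: [0.5, 0.5, -0.3]
opening: 0.688
[0.42609182 0.33740755 0.20886455] [ 1.77739609e-03 -1.11870529e-01  9.93720736e-01  9.61187621e-04] 0.6823240267253343 [ 0.1303778   0.20663625 -1.62011828]
```

View pics/w2.png

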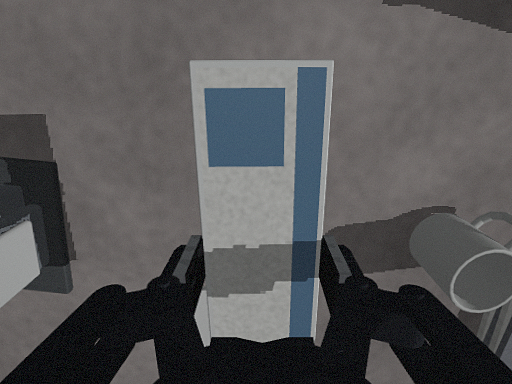

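The board is held firmly between the pads at the middle, lying flat. Its robot-side end is at row 60 and it looks square to the tool. I'll measure its pose relative to the TCP.

```bash
python3 - <<'E'
from h import *
np.set_printoptions(precision=4,suppress=True)
from scipy.spatial.transform import Rotation as Ro
s=load('wrist');P=cloud(s);P[s['depth']<=0]=-1;st=monitor.state()
T=Ro.from_quat(np.roll(st['eef_rot'],-1)).as_matrix()
reg=P[65:235,200:325].reshape(-1,3);reg=reg[abs(reg[:,2]-.215)<.03]
Q=(reg-st['ee_pos'])@T
A=np.c_[Q[:,:2],np.ones(len(Q))];k=np.linalg.lstsq(A,Q[:,2],rcond=None)[0];print('z=ax+by+c tool',k,'z med world',np.median(reg[:,2]))
m=np.zeros((384,512),bool);m[30:230,150:360]=1;m&=(abs(P[:,:,2]-.215)<.03)
q=(P[m]-st['ee_pos'])@T
print('end x tool',np.percentile(q[:,0],[99,99.9,100]),'n',len(q))
for a in(.04,.06,.08):
    w=q[abs(q[:,0]-a)<.004];print(a,np.percentile(w[:,1],[.5,50,99.5]))
# press frame of tcp
o=np.array([.592,-.012]);y=np.radians(6.95);M=np.array([[np.cos(y),np.sin(y)],[-np.sin(y),np.cos(y)]]);d=M@(st['ee_pos'][:2]-o);print('tcp in press',d, 'yaw tool x',np.degrees(np.arctan2(T[1,0],T[0,0])))
E
```

```text
z=ax+by+c tool [-0.001  -0.0024 -0.0148] z med world 0.2235662537656819
end x tool [0.0921 0.0929 0.093 ] n 22742
0.04 [-0.0301 -0.0006  0.0289]
0.06 [-0.0301 -0.0006  0.0289]
0.08 [-0.0299 -0.0006  0.0289]
tcp in press [-0.1224  0.3669] yaw tool x -167.15382685142384
```

```bash
python3 -m pendant '[[0.04,-0.03,0,0.02],[0.08,-0.075,0,0.04],[0.08,-0.125,0,0.06],[0.08,-0.175,0,0.08],[0.08,-0.225,0,0.103],[0.08,-0.275,0,0.103],[0.08,-0.32,0,0.103],[0.08,-0.36,0,0.103]]' - 60
python3 -m pendant '[[0,0,0,0],[0,0,0,0]]'
cat > p.py <<'E'
from h import *
from scipy.spatial.transform import Rotation as Ro
def press(st=None):
    st=st or monitor.state()
    T=Ro.from_quat(np.roll(st['eef_rot'],-1)).as_matrix()
    y=np.radians(6.95);M=np.array([[np.cos(y),np.sin(y)],[-np.sin(y),np.cos(y)]])
    d=M@(st['ee_pos'][:2]-[.592,-.012]);f=M@st['ft_force'][:2]
    print('t %.2f press xyz mm'%st['time_s'],np.round(1000*np.r_[d,st['ee_pos'][2]],1),'F press',np.round(np.r_[f,st['ft_force'][2]],1),'toolx-press yaw deg',round(np.degrees(np.arctan2(T[1,0],T[0,0]))-6.95,2),'open',round(float(st['opening']),3),'q',np.round(st['q'],2))
if __name__=='__main__': press()
E
python3 p.py
```

```text
time_s: 4.82
ee_pos: [0.427, -0.0333, 0.2047]
eef_rot: [-0.001, -0.06, 0.998, 0.0]
ft_force: [0.5, -0.3, -0.6]
opening: 0.68
time_s: 5.08
ee_pos: [0.4271, -0.0312, 0.2052]
eef_rot: [-0.001, -0.06, 0.998, 0.0]
ft_force: [0.5, 0.0, -1.3]
opening: 0.677
t 5.08 press xyz mm [-166.     0.8  205.2] F press [ 0.5 -0.  -1.3] toolx-press yaw deg -180.02 open 0.677 q [-0.15 -0.38  1.7   0.    1.82 -1.84]
```

```bash
python3 -m pendant '[[0,0,0.025,0],[0,0,0.048,0],[0,0,0.05,0],[0,0,0.05,0],[-0.015,0,0.05,0],[-0.03,0,0.05,0],[-0.039,0,0.05,0],[-0.039,0,0.05,0]]'
python3 p.py
python3 -m pendant '[[0,0,0.002,0],[0,0,0.004,0],[0,0,0.005,0],[0,0,0.005,0]]'
python3 p.py
python3 - <<'E'
from h import *
s=snap('wrist')
t=snap('side');f=t['frame'][160:290,200:350]
w=np.hstack([s['frame'],cv2.resize(f,(288,384)[::1] if 0 else (280,384))]);cv2.imwrite('pics/w3.png',w)
E
```

```text
time_s: 6.08
ee_pos: [0.4668, -0.0268, 0.1569]
eef_rot: [0.0, -0.061, 0.998, -0.0]
ft_force: [-0.5, -0.1, -1.1]
opening: 0.682
t 6.08 press xyz mm [-126.1    0.5  156.9] F press [-0.5 -0.  -1.1] toolx-press yaw deg -179.98 open 0.682 q [-0.13 -0.27  1.7   0.    1.71 -1.82]
time_s: 6.58
ee_pos: [0.4662, -0.027, 0.1512]
eef_rot: [-0.0, -0.061, 0.998, 0.0]
ft_force: [-0.2, -0.6, -0.5]
opening: 0.68
t 6.58 press xyz mm [-126.7    0.3  151.2] F press [-0.2 -0.5 -0.5] toolx-press yaw deg -180.01 open 0.68 q [-0.13 -0.27  1.71  0.    1.7  -1.82]
```

View pics/w3.png

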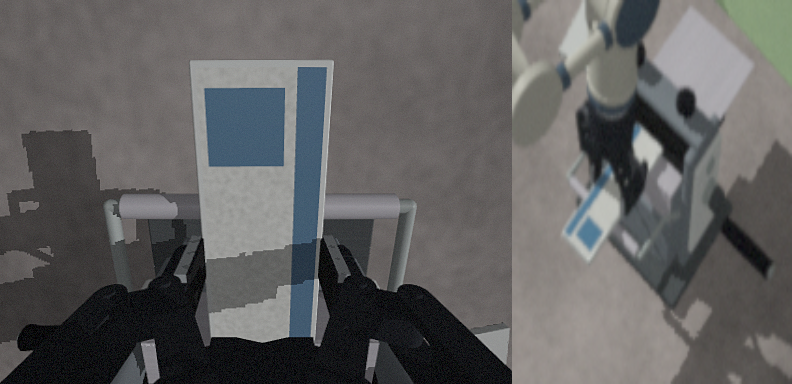

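The board is level and square over the feed roller (roller at row 205, columns 120–400), and centred between the arms. I'll lower it until it touches.

```bash
for i in 1 2 3; do python3 -m pendant '[[0,0,0.001,0],[0,0,0.001,0]]' >/dev/null; python3 p.py; done
```

```text
t 6.92 press xyz mm [-126.6    0.3  150.2] F press [-0.2 -0.2 -1.5] toolx-press yaw deg -180.01 open 0.677 q [-0.13 -0.27  1.72 -0.    1.7  -1.82]
t 7.17 press xyz mm [-126.5    0.3  149.2] F press [ 0.5 -0.1 -0.3] toolx-press yaw deg -180.0 open 0.677 q [-0.13 -0.27  1.72 -0.    1.7  -1.82]
t 7.42 press xyz mm [-126.3    0.3  148.9] F press [-1.3  0.   1.9] toolx-press yaw deg -180.0 open 0.679 q [-0.13 -0.27  1.72  0.    1.69 -1.82]
```

```bash
python3 -m pendant '[[-0.004,0,0,0],[-0.008,0,0,0],[-0.011,0,0,0],[-0.011,0,0,0]]' >/dev/null; python3 p.py
for i in 1 2 ; do python3 -m pendant '[[-0.001,0,0,0],[-0.001,0,0,0]]' >/dev/null; python3 p.py; done
```

```text
t 7.92 press xyz mm [-114.7    0.3  148.9] F press [-0.4  1.5  4.9] toolx-press yaw deg -180.0 open 0.676 q [-0.12 -0.24  1.69  0.    1.69 -1.82]
t 8.18 press xyz mm [-114.1    0.3  148.8] F press [-1.7  1.1  4.9] toolx-press yaw deg -180.0 open 0.677 q [-0.12 -0.24  1.69  0.    1.69 -1.82]
t 8.43 press xyz mm [-113.1    0.3  148.9] F press [-1.3  1.4  5.7] toolx-press yaw deg -180.0 open 0.679 q [-0.12 -0.24  1.69  0.    1.69 -1.82]
```

```bash
for i in 1 2 3; do python3 -m pendant '[[-0.001,0,-0.0002,0],[-0.001,0,-0.0002,0]]' >/dev/null; python3 p.py; done
```

```text
t 8.68 press xyz mm [-112.2    0.3  148.9] F press [-1.3  0.8  4.8] toolx-press yaw deg -180.0 open 0.672 q [-0.12 -0.23  1.69  0.    1.69 -1.82]
t 8.93 press xyz mm [-111.8    0.3  148.9] F press [-3.8  0.1  5.5] toolx-press yaw deg -180.01 open 0.68 q [-0.12 -0.23  1.68 -0.    1.69 -1.81]
t 9.18 press xyz mm [-111.2    0.3  149. ] F press [-5.4 -0.   5.6] toolx-press yaw deg -180.01 open 0.678 q [-0.12 -0.23  1.68 -0.    1.69 -1.81]
```

Contact with the rollers comes at the predicted place (centre about -105 mm) and the push is building. One more small step, then I'll release.

```bash
python3 -m pendant '[[-0.001,0,0,0],[-0.001,0,0,0]]' >/dev/null; python3 p.py
python3 -m pendant '[[0,0,0,0],[0,0,0,0],[0,0,0,0],[0,0,0,0]]' 1 >/dev/null; python3 p.py
python3 -m pendant '[[0,0,-0.02,0],[0,0,-0.05,0],[0.02,0,-0.10,0],[0.04,0,-0.14,0],[0.04,0,-0.14,0]]' >/dev/null; python3 p.py
python3 - <<'E'
from h import *
np.set_printoptions(precision=4,suppress=True)
s=snap('wrist');cv2.imwrite('pics/w4.png',s['frame']);P=cloud(s);P[s['depth']<=0]=-1
y=np.radians(6.95);M=np.array([[np.cos(y),np.sin(y)],[-np.sin(y),np.cos(y)]])
q=P.reshape(-1,3).copy();q[:,:2]=(q[:,:2]-[.592,-.012])@M.T
br=s['frame'].min(2).ravel();
k=(abs(q[:,2]-.161)<.0045)&(q[:,0]<-.06)&(abs(q[:,1])<.05)
w=q[k];print(len(w),w.min(0),w.max(0),np.percentile(w[:,0],[.2,.5,1]),'z by x',[(a,np.median(w[abs(w[:,0]-a)<.01,2])) for a in(-.19,-.15,-.11,-.08)])
for a in(-.19,-.17,-.13,-.11): 
    v=w[abs(w[:,0]-a)<.004]; print(a,len(v) and np.percentile(v[:,1],[1,99]))
E
```

```text
t 9.43 press xyz mm [-110.1    0.3  149.1] F press [-5.5  0.6  6.8] toolx-press yaw deg -180.02 open 0.679 q [-0.12 -0.23  1.68 -0.    1.69 -1.81]
t 9.93 press xyz mm [-109.6    0.3  148.6] F press [0.7 0.4 1. ] toolx-press yaw deg -180.01 open 0.995 q [-0.12 -0.23  1.68 -0.    1.69 -1.81]
t 10.55 press xyz mm [-1.492e+02  1.000e-01  2.953e+02] F press [0.7 0.  0.8] toolx-press yaw deg -180.02 open 1.003 q [-0.14 -0.31  1.49 -0.    1.95 -1.84]
8290 [-0.204  -0.0309  0.1566] [-0.06    0.0295  0.1634] [-0.2039 -0.2038 -0.2031] z by x [(-0.19, np.float64(0.1603771283223681)), (-0.15, np.float64(0.1605962213174249)), (-0.11, np.float64(0.16085604612791438)), (-0.08, np.float64(0.16101984654014345))]
-0.19 [-0.0305  0.0283]
-0.17 [-0.0302  0.0289]
-0.13 [-0.0296  0.0291]
-0.11 [-0.0303  0.0288]
```

View pics/w4.png

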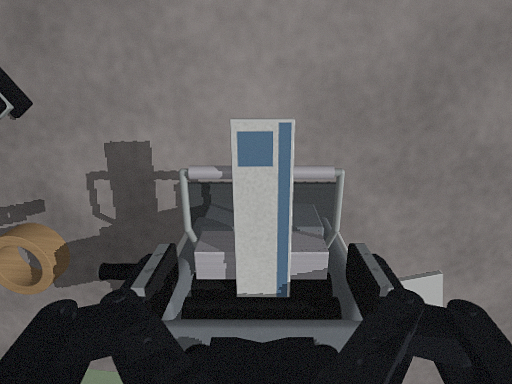

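The picture shows the sign released, lying flat (top z 160.4–161.0 mm) and square at (262,210). Its trailing end is at press x = -204 mm, so the centre is at -104 mm and step 1 should be met. Next I move above the handle and look.

```bash
python3 -m pendant '[[-0.022,-0.028,-0.01,0.18],[-0.045,-0.055,-0.01,0.36],[-0.067,-0.083,-0.01,0.54],[-0.09,-0.111,-0.01,0.72],[-0.112,-0.139,-0.01,0.9],[-0.134,-0.167,-0.01,1.08],[-0.157,-0.195,-0.01,1.26],[-0.179,-0.222,-0.01,1.44]]' >/dev/null
python3 -m pendant '[[0,0,0.05,0.131],[0,0,0.06,0.131],[0,0,0.06,0.131]]' >/dev/null; python3 p.py
python3 - <<'E'
from h import *
np.set_printoptions(precision=4,suppress=True)
s=snap('wrist');cv2.imwrite('pics/w5.png',s['frame']);P=cloud(s);P[s['depth']<=0]=-1
y=np.radians(6.95);M=np.array([[np.cos(y),np.sin(y)],[-np.sin(y),np.cos(y)]])
q=P.reshape(-1,3).copy();q[:,:2]=(q[:,:2]-[.592,-.012])@M.T
k=(q[:,2]>.045)&(q[:,2]<.12)&(abs(q[:,0])<.1)&(q[:,1]<-.14)&(q[:,1]>-.26)
w=q[k];print(len(w))
for a in np.arange(-.24,-.14,.01):
    v=w[abs(w[:,1]-a)<.005]
    if len(v)>5: t=v[v[:,2]>v[:,2].max()-.004]; print(round(a,3),len(v),np.percentile(v[:,0],[1,50,99]),'ztop',np.percentile(v[:,2],98),'x of top',t[:,0].mean())
E
```

```text
t 11.97 press xyz mm [  29.  -221.2  237.9] F press [-0.1  0.3  1.4] toolx-press yaw deg 90.15 open 1.0 q [-0.39  0.34  0.94  0.    1.87 -0.51]
2217
-0.24 144 [0.0172 0.0294 0.0416] ztop 0.07744220867199983 x of top 0.02949852505127218
-0.23 194 [0.0183 0.0293 0.0404] ztop 0.07691194866438288 x of top 0.028673380119417103
-0.22 188 [0.0173 0.0293 0.0402] ztop 0.07708784726900289 x of top 0.029165869963709175
-0.21 211 [0.0174 0.0293 0.0412] ztop 0.07733822885267752 x of top 0.0291487665080162
-0.2 213 [0.0175 0.0293 0.041 ] ztop 0.07753193682901433 x of top 0.029069668217631035
-0.19 224 [0.0176 0.0292 0.0409] ztop 0.07751514796631628 x of top 0.029070352357950455
-0.18 227 [0.0177 0.0292 0.0407] ztop 0.07762897432047484 x of top 0.02899319463644993
-0.17 229 [0.0178 0.0292 0.0406] ztop 0.07750341190426106 x of top 0.029390754843893502
-0.16 239 [0.0168 0.0292 0.0416] ztop 0.07758886823345633 x of top 0.029124317140975433
-0.15 251 [0.0179 0.0291 0.0403] ztop 0.07683945802993752 x of top 0.02899697383238862
```

View pics/w5.png

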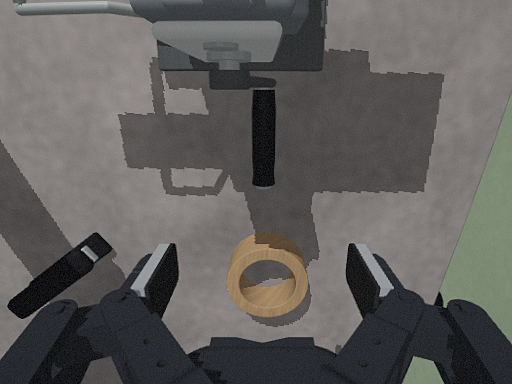

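The handle is at (263,137), its centre at press x = 29.2 mm, z = 64.8 mm. That gives a radius of 76 mm (expected 75) and a crank angle of 157.4°. The tape lies beyond y = -290 mm, clear of the gripper. I'll go down, grip it and work out the circle's offsets.

```bash
python3 -m pendant '[[0,0,0.04,0],[0,0,0.08,0],[0,0,0.12,0],[0,0,0.16,0],[0,0,0.185,0],[0,0,0.192,0],[0,0,0.192,0]]' >/dev/null; python3 p.py
python3 -m pendant '[[0,0,0,0],[0,0,0,0],[0,0,0,0],[0,0,0,0],[0,0,0,0],[0,0,0,0]]' -1 60 >/dev/null; python3 p.py
python3 - <<'E'
import numpy as np
for a0 in(157.4,277.4,37.4):
    a=np.radians(a0+15*np.arange(9));y=75*(np.sin(a)-np.sin(a[0]));z=-75*(np.cos(a)-np.cos(a[0]))
    print(a0,[[float(round(p,1)),float(round(r,1))] for p,r in zip(y,z)][1:])
E
```

```text
t 12.90 press xyz mm [  30.3 -222.    49.3] F press [-0.   0.4  0.7] toolx-press yaw deg 90.03 open 0.998 q [-0.39  0.36  1.24  0.    1.53 -0.51]
t 13.65 press xyz mm [  29.7 -221.8   47.4] F press [-1.1  0.3  3. ] toolx-press yaw deg 89.98 open 0.271 q [-0.39  0.36  1.25 -0.    1.53 -0.51]
157.4 [[-18.9, 5.1], [-38.5, 5.1], [-57.4, 0.1], [-74.4, -9.7], [-88.2, -23.5], [-98.1, -40.4], [-103.2, -59.3], [-103.2, -78.9]]
277.4 [[5.0, -18.9], [14.8, -35.9], [28.6, -49.8], [45.6, -59.6], [64.5, -64.7], [84.0, -64.7], [103.0, -59.7], [119.9, -49.9]]
37.4 [[13.9, 13.8], [23.7, 30.8], [28.8, 49.7], [28.8, 69.2], [23.8, 88.2], [14.0, 105.1], [0.2, 119.0], [-16.7, 128.8]]
```

```bash
python3 -m pendant '[[0,-0.019,0.005,0],[0,-0.0385,0.005,0],[0,-0.0575,0,0],[0,-0.0745,-0.0095,0],[0,-0.088,-0.0235,0],[0,-0.098,-0.0405,0],[0,-0.103,-0.0595,0],[0,-0.103,-0.079,0]]' >/dev/null; python3 p.py
python3 - <<'E'
from h import *
s=snap('side');f=s['frame'][130:300,180:380];cv2.imwrite('pics/s6.png',cv2.resize(f,(700,595)))
E
```

```text
t 14.65 press xyz mm [ -71.9 -221.8  126.1] F press [12.2 -2.7 -6. ] toolx-press yaw deg 90.0 open 0.269 q [-0.47  0.09  1.42  0.    1.63 -0.59]
```

View pics/s6.png

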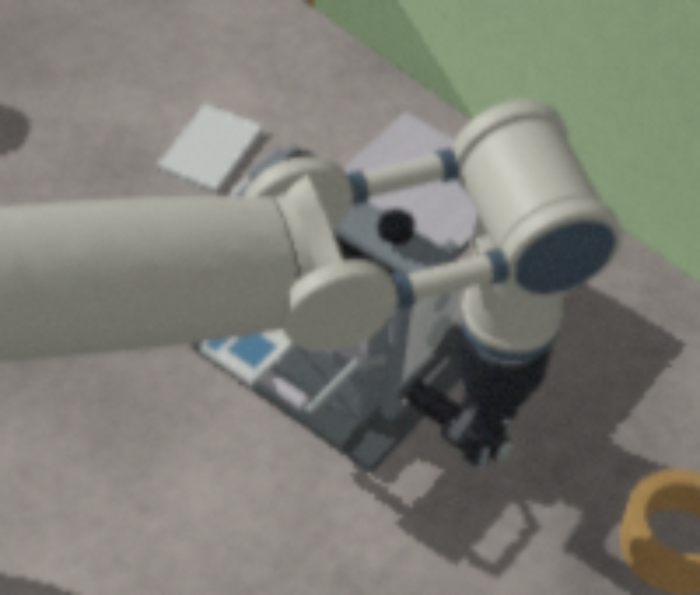

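The handle is held on the feed side (430,400), and the sign's square end (255,345) looks drawn in. I'll check that with side depth, then keep cranking.

```bash
cat > b.py <<'E'
from h import *
import sys
def board(n):
    s=snap(n);P=cloud(s);P[s['depth']<=0]=-1
    y=np.radians(6.95);M=np.array([[np.cos(y),np.sin(y)],[-np.sin(y),np.cos(y)]])
    q=P.copy();q[...,:2]=(q[...,:2]-[.592,-.012])@M.T
    k=(abs(q[...,2]-.159)<.008)&(abs(q[...,1])<.045)&(s['frame'].min(2)>0)
    for nm,lo,hi in(('feed',-.26,-.045),('exit',.045,.3)):
        kk=k&(q[...,0]>lo)&(q[...,0]<hi)
        w=q[kk]
        print(n,nm,len(w),'x 0.5/99.5%',np.round(np.percentile(w[:,0],[.5,99.5]),4) if len(w) else '','y',np.round(np.percentile(w[:,1],[1,99]),4) if len(w) else '', 'z',np.round(np.median(w[:,2]),4) if len(w) else '')
board(sys.argv[1])
E
python3 b.py side; python3 b.py top
```

```text
side feed 245 x 0.5/99.5% [-0.1701 -0.1084] y [-0.0342  0.0247] z 0.1603
side exit 108 x 0.5/99.5% [0.0764 0.1987] y [-0.0444  0.0448] z 0.1525
top feed 780 x 0.5/99.5% [-0.1693 -0.0455] y [-0.0379  0.0398] z 0.1617
top exit 425 x 0.5/99.5% [0.0456 0.1994] y [-0.0437  0.0441] z 0.1523
```

The trailing end moved from -204 to -170 mm, so the sign is being drawn in. I'll continue.

```bash
python3 -m pendant '[[0,0.005,-0.019,0],[0,0.015,-0.036,0],[0,0.0285,-0.05,0],[0,0.0455,-0.0595,0],[0,0.0645,-0.0645,0],[0,0.084,-0.0645,0],[0,0.103,-0.0595,0],[0,0.12,-0.05,0]]' >/dev/null; python3 p.py
python3 -m pendant '[[0,0.014,0.014,0],[0,0.0235,0.031,0],[0,0.029,0.0495,0],[0,0.029,0.069,0],[0,0.024,0.088,0],[0,0.014,0.105,0],[0,0,0.119,0],[0,-0.017,0.129,0]]' >/dev/null; python3 p.py; python3 b.py top
```

```text
t 15.80 press xyz mm [  47.6 -221.9  177.9] F press [-2.4 -0.4  3.4] toolx-press yaw deg 89.99 open 0.275 q [-0.38  0.37  1.    0.    1.76 -0.5 ]
t 16.80 press xyz mm [  28.9 -221.8   46.7] F press [-2.   1.6 14.9] toolx-press yaw deg 89.98 open 0.271 q [-0.39  0.36  1.25 -0.    1.53 -0.51]
top feed 337 x 0.5/99.5% [-0.1544 -0.0453] y [-0.0418  0.0422] z 0.1623
top exit 622 x 0.5/99.5% [0.0454 0.1993] y [-0.0433  0.0439] z 0.1593
```

```bash
python3 -m pendant '[[0,-0.019,0.005,0],[0,-0.0385,0.005,0],[0,-0.0575,0,0],[0,-0.0745,-0.0095,0],[0,-0.088,-0.0235,0],[0,-0.098,-0.0405,0],[0,-0.103,-0.0595,0],[0,-0.103,-0.079,0]]' >/dev/null; python3 p.py
python3 -m pendant '[[0,0.005,-0.019,0],[0,0.015,-0.036,0],[0,0.0285,-0.05,0],[0,0.0455,-0.0595,0],[0,0.0645,-0.0645,0],[0,0.084,-0.0645,0],[0,0.103,-0.0595,0],[0,0.12,-0.05,0]]' >/dev/null; python3 p.py
python3 -m pendant '[[0,0.014,0.014,0],[0,0.0235,0.031,0],[0,0.029,0.0495,0],[0,0.029,0.069,0],[0,0.024,0.088,0],[0,0.014,0.105,0],[0,0,0.119,0],[0,-0.017,0.129,0]]' >/dev/null; python3 p.py; python3 b.py top
python3 - <<'E'
from h import *
s=load('top');cv2.imwrite('pics/t7.png',cv2.resize(s['frame'][80:250,200:400],(700,595)))
E
```

```text
t 17.85 press xyz mm [ -72.  -221.8  125.7] F press [14.9 -3.5 -5.8] toolx-press yaw deg 89.99 open 0.271 q [-0.47  0.09  1.42  0.    1.63 -0.59]
t 18.85 press xyz mm [  47.5 -221.9  177.8] F press [-0.4 -0.4  4.9] toolx-press yaw deg 89.98 open 0.272 q [-0.38  0.37  1.    0.    1.76 -0.5 ]
t 19.85 press xyz mm [  28.6 -221.8   46.7] F press [-3.2  1.9 15.7] toolx-press yaw deg 89.98 open 0.272 q [-0.39  0.36  1.25 -0.    1.53 -0.51]
top feed 109 x 0.5/99.5% [-0.1551 -0.0455] y [-0.0437  0.0437] z 0.1526
top exit 1038 x 0.5/99.5% [0.046  0.2097] y [-0.0423  0.0421] z 0.1597
```

View pics/t7.png

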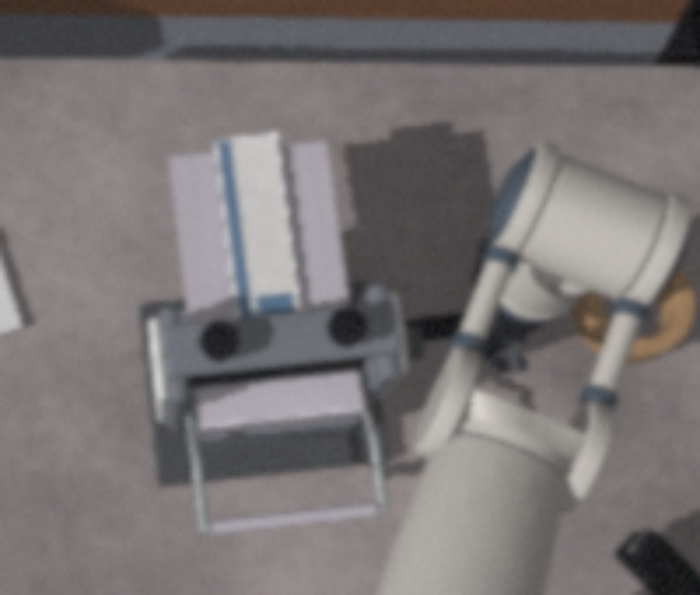

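The sign is out on the tray at (260,220), square, with its lead end overhanging the tray edge. I'll check that it lies flat and where its end is before letting go.

```bash
python3 - <<'E'
from h import *
s=load('top');P=cloud(s);P[s['depth']<=0]=-1
y=np.radians(6.95);M=np.array([[np.cos(y),np.sin(y)],[-np.sin(y),np.cos(y)]])
q=P.copy();q[...,:2]=(q[...,:2]-[.592,-.012])@M.T
k=(abs(q[...,2]-.16)<.006)&(q[...,0]>.05)&(abs(q[...,1])<.05);k&=q[...,2]>.1555
w=q[k];r=cv2.minAreaRect((w[:,:2]*1000).astype(np.float32));print(len(w),r)
for a in(.06,.09,.12,.15,.18,.2):
    v=w[abs(w[:,0]-a)<.006];print(a,np.round(np.median(v[:,2]),4),np.round(np.percentile(v[:,1],[2,98]),4))
for b in np.arange(-.02,.03,.01):
    v=w[abs(w[:,1]-b)<.005];print('lead',b,v[:,0].max())
k2=(abs(q[...,2]-.15)<.004)&(q[...,0]>.06)&(abs(q[...,1])<.07)&(abs(q[...,1])>.05);print('tray edge',q[k2][:,0].max())
E
```

```text
848 ((131.01437377929688, 0.13843536376953125), (91.91648864746094, 160.85398864746094), 88.3293228149414)
0.06 0.1603 [-0.0279  0.0305]
0.09 0.1601 [-0.0284  0.0304]
0.12 0.1602 [-0.0258  0.0301]
0.15 0.1603 [-0.0252  0.0296]
0.18 0.1602 [-0.0265  0.0292]
0.2 0.1605 [-0.0266  0.0305]
lead -0.02 0.21037092054245737
lead -0.01 0.21106057608456433
lead 0.0 0.20884359804035235
lead 0.009999999999999998 0.20992488562851655
lead 0.02 0.2105968298609022
tray edge 0.20057558299904255
```

The sign lies flat (top at 160 mm all along), with its centre at about +110 mm and its trailing end clear of the rollers. I'll release the handle, back off and check once more.

```bash
python3 -m pendant '[[0,0,0,0],[0,0,0,0],[0,0,0,0],[0,0,0,0]]' 1 >/dev/null; python3 p.py
python3 -m pendant '[[0,0,-0.03,0],[0,0,-0.07,0],[0,0,-0.12,0],[0,0,-0.17,0],[0,0,-0.22,0],[-0.03,-0.06,-0.22,0],[-0.03,-0.1,-0.22,0],[-0.03,-0.1,-0.22,0]]' >/dev/null; python3 p.py
python3 -m pendant '[[0,0,0,0],[0,0,0,0],[0,0,0,0],[0,0,0,0]]' >/dev/null; python3 b.py top; python3 b.py side
python3 - <<'E'
from h import *
a=load('top')['frame'][80:290,60:430];b=load('side')['frame'][110:320,130:400]
cv2.imwrite('pics/z8.png',cv2.resize(np.hstack([a,b]),(800,262)))
E
```

```text
t 20.40 press xyz mm [  29.5 -221.6   46.5] F press [-1.  -0.3 -0.5] toolx-press yaw deg 89.99 open 1.003 q [-0.39  0.36  1.25 -0.    1.53 -0.51]
t 21.40 press xyz mm [ -72.9 -252.3  267.3] F press [ 0.5  0.1 -0. ] toolx-press yaw deg 89.83 open 0.997 q [-0.51  0.14  1.12 -0.    1.89 -0.63]
top feed 109 x 0.5/99.5% [-0.1547 -0.0451] y [-0.0434  0.0433] z 0.1526
top exit 1034 x 0.5/99.5% [0.0457 0.2093] y [-0.043   0.0423] z 0.1601
side feed 81 x 0.5/99.5% [-0.1565 -0.0454] y [-0.0436  0.0385] z 0.1525
side exit 316 x 0.5/99.5% [0.1168 0.2128] y [-0.0329  0.0421] z 0.1595
```

View pics/z8.png

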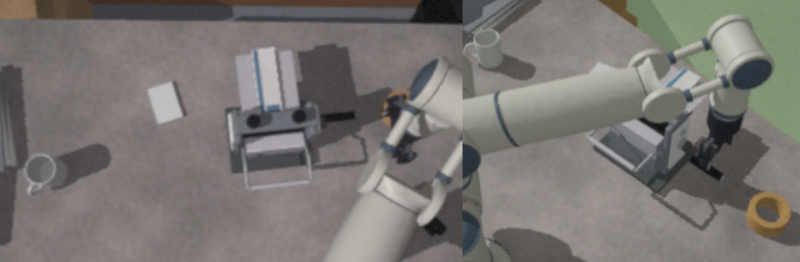

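The gripper is clear. The sign lies square and unchanged on the tray at (268,75), its lead end near 210 mm, and the handle is at rest at (335,117). The blank and mug stand where they were. I'm handing in.

```bash
python3 -c "
from workcell import ticket
print(ticket.hand_in())"
```

```text
the job is handed in; nothing more can be done
None
```

I ran the sign once through the press, and it now lies free on the exit tray. I handed the job in at about 22 s; no verdict was reported.

- **Feeding:** I gripped the sign by its long edges and laid it face up and square across the feed roller and lead-in plate. I pushed it into the nip with about 5.5 N along the feed and let go. Its centre then measured -104 mm, flat and square.
- **Cranking:** I turned the crank two full turns by its handle in one continuous grasp, with no regrasp. Nothing touched the sign while the rollers had it.
- **Last checks:** The sign lies flat, its top at 160 mm all along. Its lead end is at about +210 mm, which puts its centre at about +110 mm, near the middle of the rollers and square to within about 2°. It did not move when I let go of the crank. The gripper is clear and reads no contact force.

**Less certain:**
- The trailing end is hidden under the bridge. That the upper roller is clear of it follows from the sign lying flat at tray height; I did not see it directly.
- I checked the bystanders only by eye in the last pictures. The mug, blank and tape looked unmoved. The stapler was mostly hidden by the arm, though the arm never went near it.
- The wrist force reached about 16 N while cranking, because my path was a millimetre or two off the handle's circle.

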